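# Lock the large cell's ring with the pin spanner

## Robot

A 6-joint arm with a two-finger parallel gripper is mounted at the origin on a cart in front of the work surface, level with it; the furniture and walls round the work are solid. World frame = base frame: x ahead of the robot, y to its left, z up, the work surface at z = 0. Lengths are in m, angles in rad, forces in N, time in s.
With the tool pointing down it reaches from about 0.35 to 0.95 m from the base axis. Payload 17.4 kg.
Tool frame: the origin (TCP) lies between the finger pads; the fingertips stand 17 mm ahead of it and the grasp point (between the pads) lies 2 mm behind it; z points along the fingers, y is the line along which they close (so a half turn about z gives the same grasp; the last joint's range is limited). The gripper opens to 93 mm and grips with 3 to 60 N. Pads are 15 mm wide; open, the fingers measure 128 mm over their backs; the gripper's body (75 mm by 188 mm) begins 65 mm behind the grasp point.
Start: joints at [1.241, 0.116, 1.442, -0, 1.584, -0.038], TCP at [0.194, 0.646, 0.21] pointing down, gripper open.
Joint ranges: [-2.83, 2.83], [-0.83, 2.19], [0.07, 2.5], [-1.14, 4.28], [0.01, 3], [-2.97, 2.97]. Speed limits (rad/s): [1.89, 1.89, 2.22, 3.14, 3.14, 3.14].

## Interface

Orientations are given as a unit quaternion [x, y, z, w].
In Python, from workcell import arm gives the robot as it stands. Calls block until the motion is done:
- arm.goto(position, orientation): joint-space move of the TCP to a pose.
- arm.movel(position, max_speed=0.15, rot=None, guard=None): straight line of the TCP; rot=None keeps the orientation; max_speed is the mean speed in m/s. With guard (N) it stops when the force on the tool has changed by that much, and returns True; else False.
- arm.move_j(angles): joint-space move.
- arm.move_gripper(opening, force=None): finger opening in m; force is the grip in N (None keeps the last); returns when the fingers have stopped.
- arm.pause(seconds).
- arm.inverse_kinematics(position, orientation): joint angles nearest the present ones, or None.
- arm.sense(): the state.
- arm.read_camera(name): name is "scene" or "top" or "wrist"; returns a dict with "pixels" (420x560x3 uint8, red, green, blue), "K" (3x3 intrinsics, pixels), "R" (3x3) and "t" (3): a world point X has camera coordinates R X + t. Camera axes: x right, y down, z forward; pixel columns grow to the right and rows downward; lengths in m; the calibration is good to about 2 mm. A picture is of the moment at which its call begins. There is no depth.
A pose or a line that the arm cannot do raises arm.MotionError and nothing moves.
- arm.sign_off(): hands the job in; it is judged then, once.
The state is a dict: "time_s": time; "qpos": joint angles; "qd": joint speeds; "tau": joint torques, N m; "ee_pos": TCP position; "tcp_rot": TCP orientation; "ft_force": force on the tool from outside, world axes, zero at the start; "torque": the same for the moment, N m; "gripper_width": finger opening in m; "finger_force": force on a finger pad.
Only numpy, scipy, OpenCV 4.12 (cv2) and the standard library are available. Lean on these libraries where they do the work, as an engineer would, in place of code of your own. Each camera call takes 0.05 s, during which the arm holds its last target. There are 200 camera calls.

## Task

Take the steel pin spanner from its rest, set it upright on the lock ring of the larger of the two round cells so that both prongs are fully down in the ring's two holes, and only then turn the ring clockwise (seen from above) until its tab reaches the stop pin. Let go and leave the spanner standing in the ring with both prongs in.

Things in the scene. Friction and masses are not known exactly. Their poses are not given: they have to be found in the camera images.
- spanner_grip (a point): Centre of the flat grip (50 mm along x, 12 thick along y, 36 tall: pinch the 12) of a loose steel pin spanner, 0.2 kg, upright in a black channel rest; lifts straight out. z up, x along the crossbar, prong to prong. Below the grip a 14 mm shank, then the crossbar, 98 x 26 x 10 mm, its underside 54 mm below this point. The grip's centre starts 76 mm above the worktop.
- spanner_bar (a point): Centre of the underside of the spanner's crossbar, axes as spanner_grip, 54 mm below it. Two round prongs, 10 mm in diameter, stand down from the underside at x = +38 and -38 mm; they are 14 mm long and taper to 5 mm at the tip.
- ring_top (a point): Centre of the metal lock ring's top, 44 mm above the worktop, on the larger of two fixed cells (grey foot 126 mm square; the other's, 78 mm, is not wanted). Ring 108 mm across, 16 thick. Frame turns with it: z up, holes at y = +38 and -38 mm, 22 mm wide, 16 deep: prongs have 6 mm play, crossbar lies on the ring when they are in. Rim tab at -x moves between two steel stop pins.
- lock_ring (a joint): Angle of the lock ring in rad, growing clockwise seen from above: 0 at the open stop, 1.0 at the closed stop pin (hard stop). Starts between 0 and 0.2; steady light friction, about 0.12 N m; stays where it is left. The spanner turns about 0.16 rad in the holes either way before the prongs bear on the ring.
There are look-alikes about, which are no part of the job. Of the things shaped like the part that bears spanner_grip, the bare steel one is meant.

How it is judged:
On the way, in this order (a step that is already met when the one before it is completed fails the run):
1. both prongs are down in the ring's holes, with the ring not yet turned (horizontal distance between spanner_bar and ring_top below 0.014 m and z of spanner_bar in the frame of ring_top between -0.004 and 0.005 m and angle between the x axis of spanner_bar and the y axis of ring_top, either way round below 0.25 rad and angle between spanner_bar's own z axis and vertical below 0.15 rad and value of joint lock_ring below 0.45 rad), for 0.2 s.
2. the ring is turned to its closed stop with both prongs in (horizontal distance between spanner_bar and ring_top below 0.014 m and z of spanner_bar in the frame of ring_top between -0.004 and 0.005 m and angle between the x axis of spanner_bar and the y axis of ring_top, either way round below 0.25 rad and angle between spanner_bar's own z axis and vertical below 0.15 rad and value of joint lock_ring above 0.82 rad), for 0.2 s.
At the end, for the whole second after the job is handed in: The lock ring is within 0.18 rad (10 degrees) of its closed stop (joint above 0.82) and the spanner stands in it at rest: crossbar's underside within 5 mm of the ring's top, within 14 mm of its centre, crossbar within 0.25 rad of the line of the holes, tilted less than 0.15 rad (all of step 2 and velocity of joint lock_ring below 0.05 rad/s); the robot touches nothing.
It fails at once if the ring is turned well on (past 0.45) without both prongs in its holes (value of joint lock_ring between 0.45 and 0.82 rad and not (horizontal distance between spanner_bar and ring_top below 0.016 m and z of spanner_bar in the frame of ring_top below 0.009 m)).
It also fails if it takes over 48 s, if anything falls off the work surface, if the arm or the gripper's body presses on something with over 40 N, if the wrist force passes 120 N, or if a joint passes its speed limit or range.

## Working session

There is one attempt and no reset: what is moved stays moved. The work goes in short steps, each a Python script; the robot and the scene stay as the last script left them, time stands still between calls to the robot, and variables do not carry over. Pictures are saved under pics/ and viewed, at most 10 in all, crops included, and the job is handed in when it is done.

```bash
mkdir -p pics; python3 - <<'E'
from workcell import arm
import cv2,numpy as np
for n in ["top","scene"]:
    c=arm.read_camera(n); cv2.imwrite(f"pics/{n}0.png",c["pixels"][...,::-1]); np.savez(f"{n}0.npz",**{k:np.array(c[k]) for k in("pixels","K","R","t")})
    print(n,c["K"],c["R"],c["t"])
s=arm.sense();print(s["time_s"],s["tcp_rot"],s["gripper_width"])
E
```

```text
top [[460.69907299   0.         285.98031774]
 [  0.         460.69907299 206.36219433]
 [  0.           0.           1.        ]] [[-0.00681658 -0.99982662  0.01732837]
 [-0.98479791  0.00370427 -0.17366446]
 [ 0.17357016 -0.01824874 -0.98465242]] [-0.13341194  0.46663834  1.40582056]
scene [[396.25253572   0.         285.59449237]
 [  0.         396.25253572 203.44366542]
 [  0.           0.           1.        ]] [[-0.82147507 -0.5699004  -0.019805  ]
 [-0.39536197  0.59422962 -0.70041421]
 [ 0.41093506 -0.56754267 -0.71346177]] [0.308602   0.34114131 0.68828374]
0.1 [ 1.45374383e-01  9.89376596e-01 -4.83692959e-04 -7.54828789e-05] 0.09258470912843697
```

View pics/top0.png

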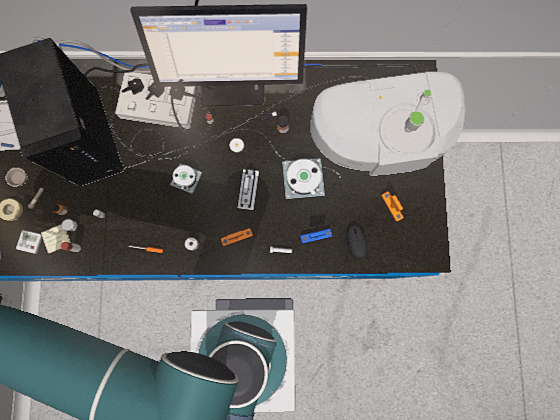

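View pics/scene0.png

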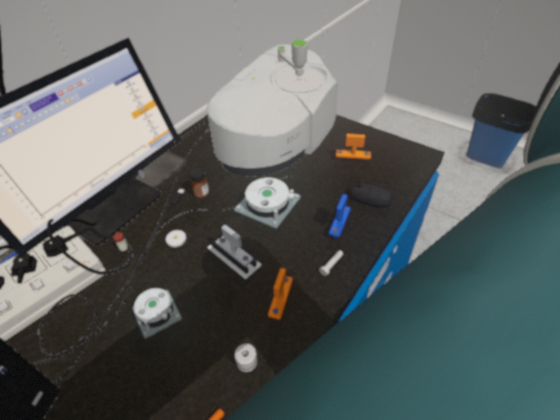

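```bash
cat > h.py <<'E'
import numpy as np,cv2
from workcell import arm
from scipy.spatial.transform import Rotation as Rn
def ray(c,u,v,z):
    K,R,t=c["K"],c["R"],c["t"]
    d=R.T@np.linalg.solve(K,[u,v,1.]); o=-R.T@t
    return o+d*(z-o[2])/d[2]
def proj(c,X):
    p=c["K"]@(c["R"]@np.asarray(X,float)+c["t"]); return p[:2]/p[2]
def down(yaw): # tool pointing down, tool y axis at world angle yaw
    y=np.array([np.cos(yaw),np.sin(yaw),0]);z=np.array([0,0,-1.]);x=np.cross(y,z)
    return Rn.from_matrix(np.c_[x,y,z]).as_quat()
def snap(n,f):
    c=arm.read_camera(n); cv2.imwrite(f"pics/{f}.png",c["pixels"][...,::-1]); np.savez(f+".npz",**{k:np.array(c[k]) for k in("pixels","K","R","t")}); return c
E
python3 - <<'E'
from h import *
c=dict(np.load("top0.npz"))
print("spanner",ray(c,248,188,.07),ray(c,252,170,.02),ray(c,245,207,.02),"ring",ray(c,304,177,.044),ray(c,292,181,.044),ray(c,317,175,.044))
print("mach",ray(c,312,140,.1),ray(c,380,172,0.0))
im=c["pixels"][130:230,210:350]; cv2.imwrite("pics/topcrop.png",cv2.resize(im,None,fx=5.7,fy=5.7,interpolation=cv2.INTER_CUBIC)[...,::-1])
s=arm.sense();q=s["qpos"]
w=arm.read_camera("wrist");R=Rn.from_quat(s["tcp_rot"]).as_matrix();p=np.array(s["ee_pos"])
print("cam in tool",R.T@(-w["R"].T@w["t"]-p),w["R"]@R,w["K"][0])
for y in np.arange(-180,180,30):
  for P in([.65,0.07,.3],[.68,-.06,.15]):
    r=arm.inverse_kinematics(P,down(np.radians(y)));print(y,P[1],None if r is None else np.round(r,2))
E
```

```text
spanner [ 0.51919768 -0.01807029  0.07      ] [ 0.5895469  -0.02726637  0.02      ] [ 0.46823028 -0.00572011  0.02      ] ring [ 0.56005151 -0.19373354  0.044     ] [ 0.54713036 -0.15548687  0.044     ] [ 0.56647524 -0.23520022  0.044     ]
mach [ 0.66405688 -0.21681424  0.1       ] [ 0.58696946 -0.44684701  0.        ]
cam in tool [ 0.06919763 -0.00043076 -0.17286069] [[ 2.06521056e-04  9.99999971e-01 -1.24600909e-04]
 [-9.67991489e-01  1.68637923e-04 -2.50982966e-01]
 [-2.50982937e-01  1.72445886e-04  9.67991496e-01]] [335.73973887   0.         287.95256864]
-180 0.07 None
-180 -0.06 None
-150 0.07 [ 0.07  0.06  1.36 -0.    1.72  2.69]
-150 -0.06 [-0.13  0.15  1.5  -0.    1.49  2.49]
-120 0.07 [ 0.07  0.06  1.36 -0.    1.72  2.16]
-120 -0.06 [-0.13  0.15  1.5  -0.    1.49  1.97]
-90 0.07 [ 0.07  0.06  1.36 -0.    1.72  1.64]
-90 -0.06 [-0.13  0.15  1.5  -0.    1.49  1.45]
-60 0.07 [ 0.07  0.06  1.36 -0.    1.72  1.12]
-60 -0.06 [-0.13  0.15  1.5  -0.    1.49  0.92]
-30 0.07 [ 0.07  0.06  1.36 -0.    1.72  0.59]
-30 -0.06 [-0.13  0.15  1.5  -0.    1.49  0.4 ]
0 0.07 [ 0.07  0.06  1.36 -0.    1.72  0.07]
0 -0.06 [-0.13  0.15  1.5  -0.    1.49 -0.13]
30 0.07 [ 0.07  0.06  1.36 -0.    1.72 -0.46]
30 -0.06 [-0.13  0.15  1.5  -0.    1.49 -0.65]
60 0.07 [ 0.07  0.06  1.36 -0.    1.72 -0.98]
60 -0.06 [-0.13  0.15  1.5  -0.    1.49 -1.17]
90 0.07 [ 0.07  0.06  1.36 -0.    1.72 -1.5 ]
90 -0.06 [-0.13  0.15  1.5  -0.    1.49 -1.7 ]
120 0.07 [ 0.07  0.06  1.36 -0.    1.72 -2.03]
120 -0.06 [-0.13  0.15  1.5  -0.    1.49 -2.22]
150 0.07 [ 0.07  0.06  1.36 -0.    1.72 -2.55]
150 -0.06 [-0.13  0.15  1.5  -0.    1.49 -2.74]
```

View pics/topcrop.png

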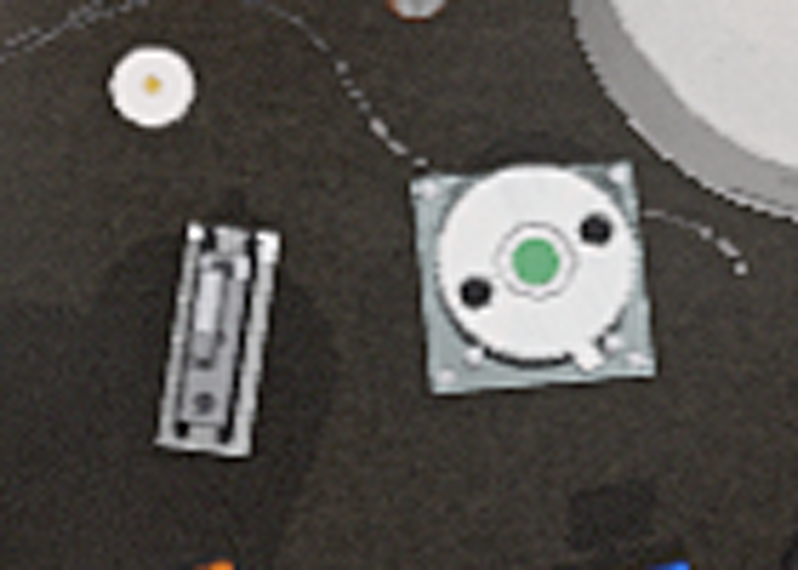

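The top crop shows the bare spanner in its rest (crop ~205,340, bar nearly vertical). The larger cell's ring is centred at about (536,261), with holes at (476,293) and (597,229). Its tab is at (590,352), next to the right-hand (open) pin. Next is a wrist view over both.

```bash
python3 - <<'E'
from h import *
c=dict(np.load("top0.npz"));s=dict(np.load("scene0.npz"))
for z in(0,.1,.2): print("mach top",z,[np.round(ray(c,*p,z)[:2],3) for p in((312,135),(330,162),(376,175))])
for p in((213,150),(240,166),(285,162)): print("scene z0",np.round(ray(s,*p,0)[:2],3))
for p in((212,115),(285,125)): print("scene z.2",[np.round(ray(s,*p,z)[:2],3) for z in(.1,.2)])
arm.goto([.49,-.10,.30],down(np.radians(85)))
snap("wrist","w1");print(arm.sense()["time_s"])
E
```

```text
mach top 0 [array([ 0.714, -0.225]), array([ 0.621, -0.283]), array([ 0.577, -0.433])]
mach top 0.1 [array([ 0.68 , -0.217]), array([ 0.594, -0.271]), array([ 0.552, -0.411])]
mach top 0.2 [array([ 0.646, -0.209]), array([ 0.566, -0.259]), array([ 0.527, -0.389])]
scene z0 [ 0.841 -0.286]
scene z0 [ 0.725 -0.273]
scene z0 [ 0.627 -0.359]
scene z.2 [array([ 0.855, -0.319]), array([ 0.737, -0.212])]
scene z.2 [array([ 0.648, -0.394]), array([ 0.563, -0.275])]
3.0417
```

View pics/w1.png

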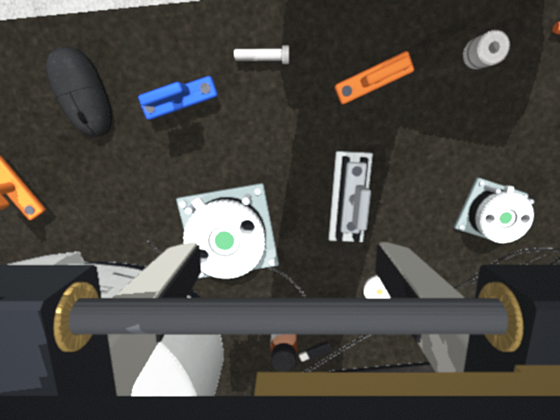

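The wrist view shows the ring with its green hub at (225,240), holes at about (203,232) and (247,228), and the spanner in its rest at about (355,195). The white machine is close to the ring, so I'll triangulate its height before committing.

```bash
python3 - <<'E'
from h import *
c=dict(np.load("top0.npz"));s=dict(np.load("scene0.npz"));w=dict(np.load("w1.npz"))
def tri(a,pa,b,pb):
    P=lambda c:c["K"]@np.c_[c["R"],c["t"]]
    X=cv2.triangulatePoints(P(a),P(b),np.float64(pa).reshape(2,1),np.float64(pb).reshape(2,1)).ravel();X=X[:3]/X[3]
    return np.round(X,3),np.round(proj(a,X)-pa,1)
print("knob",tri(c,(417,120),s,(299,44)),"small",tri(c,(427,93),s,(281,48)))
A=cv2.resize(c["pixels"][60:185,300:470],None,fx=3.5,fy=3.5,interpolation=cv2.INTER_CUBIC)[:430]
B=cv2.resize(s["pixels"][30:215,200:350],None,fx=2.3,fy=2.3,interpolation=cv2.INTER_CUBIC)[:,:]
W=cv2.resize(w["pixels"][140:280,170:290],None,fx=2.,fy=2.,interpolation=cv2.INTER_CUBIC)
im=np.zeros((600,800,3),np.uint8)
B=cv2.resize(s["pixels"][110:225,200:320],None,fx=2.2,fy=2.2)
C=cv2.resize(s["pixels"][35:170,205:345],None,fx=4,fy=4,interpolation=cv2.INTER_CUBIC)
A=cv2.resize(c["pixels"][65:180,305:470],None,fx=4,fy=4,interpolation=cv2.INTER_CUBIC)
im=np.zeros((600,800,3),np.uint8)
A2=cv2.resize(A,None,fx=.6,fy=.6);C2=cv2.resize(C,None,fx=.7,fy=.7)
im[:A2.shape[0],:A2.shape[1]]=A2; im[:C2.shape[0],400:400+C2.shape[1]]=C2[:,:400]
im[300:300+W.shape[0],:W.shape[1]]=W
W3=cv2.resize(w["pixels"][140:250,320:385],None,fx=2.5,fy=2.5,interpolation=cv2.INTER_CUBIC); im[300:300+W3.shape[0],260:260+W3.shape[1]]=W3
cv2.imwrite("pics/mach.png",im[...,::-1])
E
```

```text
knob (array([ 0.659, -0.485,  0.292]), array([-0.4, -0.8])) small (array([ 0.757, -0.536,  0.239]), array([-0., -0.]))
```

View pics/mach.png

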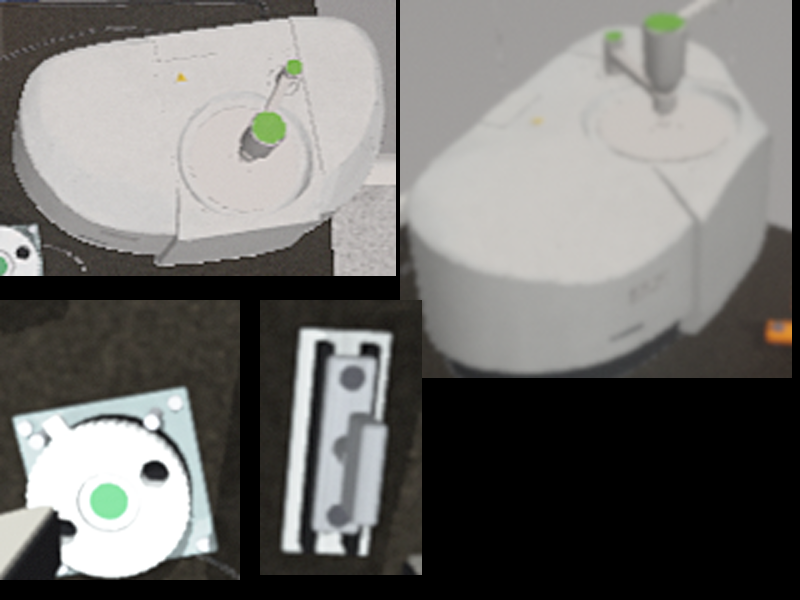

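```bash
python3 - <<'E'
from h import *
c=dict(np.load("top0.npz"));s=dict(np.load("scene0.npz"));w=dict(np.load("w1.npz"))
P=lambda c:c["K"]@np.c_[c["R"],c["t"]]
def tri(a,pa,b,pb):
    X=cv2.triangulatePoints(P(a),P(b),np.float64(pa).reshape(2,1),np.float64(pb).reshape(2,1)).ravel();return np.round(X[:3]/X[3],3)
print("triangle",tri(c,(380,97.1),s,(253.9,78.2)))
for z in(.1,.15,.2): print("rim",z,[np.round(ray(c,*p,z)[:2],3) for p in((315,119),(325,141),(338,152))])
def pair(n,a,b,z):
    A,B=a[1],b[1]; p=ray(a[0],*A,z);q=ray(b[0],*B,z);d=q-p
    print(n,"mid",np.round((p+q)/2,4),"len",np.round(np.hypot(*d[:2]),4),"ang",np.round(np.degrees(np.arctan2(d[1],d[0])),1))
pair("holes w",(w,(247,226.5)),(w,(201,254)),.044)
f=lambda x,y:(x/5.7+210,y/5.7+130)
pair("holes t",(c,f(476,293)),(c,f(597,229)),.044)
pair("rivets w",(w,(356.8,170.8)),(w,(351.2,226)),.032)
pair("green", (w,(224.5,240.5)),(c,f(536,261)),.044)
print("tri green",tri(w,(224.5,240.5),c,f(536,261)))
# green blob in w & top
for k,im in(("w",w),("t",c)):
    h=cv2.cvtColor(im["pixels"],cv2.COLOR_RGB2HSV);m=cv2.inRange(h,(45,60,60),(85,255,255))
    n,_,st,ce=cv2.connectedComponentsWithStats(m);print(k,[(st[i][4],ce[i].round(1)) for i in range(1,n) if st[i][4]>20])
E
```

```text
triangle [ 0.761 -0.41   0.201]
rim 0.1 [array([ 0.732, -0.227]), array([ 0.661, -0.257]), array([ 0.625, -0.296])]
rim 0.15 [array([ 0.713, -0.223]), array([ 0.644, -0.252]), array([ 0.61, -0.29])]
rim 0.2 [array([ 0.695, -0.219]), array([ 0.628, -0.246]), array([ 0.595, -0.283])]
holes w mid [ 0.5663 -0.1935  0.044 ] len 0.0751 ang -63.4
holes t mid [ 0.564  -0.1943  0.044 ] len 0.0772 ang -61.8
rivets w mid [ 0.527 -0.014  0.032] len 0.0761 ang -7.8
green mid [ 0.5653 -0.1932  0.044 ] len 0.0029 ang -150.8
tri green [ 0.565 -0.194  0.043]
w [(np.int32(97), array([505.5, 217.4])), (np.int32(264), array([224. , 240.2]))]
t [(np.int32(34), array([427.3,  92.4])), (np.int32(143), array([416.7, 117.8])), (np.int32(49), array([303.5, 175.4]))]
```

```bash
cat >> h.py <<'E'
TILT=np.radians(25); OFF=.012; UP=.006
def pose(center,bar):
    """TCP pose holding spanner with grip centre at `center`, bar direction angle `bar` (rad); hand leans to tool +x"""
    yaw=bar+np.pi/2
    R=Rn.from_quat(down(yaw)); xh=R.as_matrix()[:,0]; yh=R.as_matrix()[:,1]
    R2=None
    for s in(1,-1):
        T=Rn.from_rotvec(s*TILT*yh)*R
        if T.as_matrix()[:,2]@xh<0: R2=T   # tool z points away from +x => body leans to +x
    g=np.array(center)+OFF*xh+[0,0,UP]
    return g+.002*R2.as_matrix()[:,2],R2.as_quat()
SP=np.array([.527,-.014,.076]);SB=np.radians(-7.8)
RC=np.array([.565,-.194]);RB=np.radians(-62.6)
E
python3 - <<'E'
from h import *
for n,cen,b in(("pick",SP,SB),("hi",SP+[0,0,.12],SB),("ring",[*RC,.098],RB),("ringhi",[*RC,.19],RB),("mid",[*RC,.098],RB-.5),("end",[*RC,.098],RB-1.1)):
    p,q=pose(cen,b);r=arm.inverse_kinematics(p,q);print(n,p.round(3),None if r is None else np.round(r,2))
arm.move_gripper(.06)
p,q=pose(SP+[0,0,.1],SB);arm.goto(p,q)
hit=arm.movel(pose(SP,SB)[0],.12,guard=12)
arm.pause(.1);s=arm.sense();print(hit,s["ee_pos"],s["ft_force"],s["time_s"])
if not hit:
    arm.move_gripper(0,60);s=arm.sense();print(s["gripper_width"],s["finger_force"],s["ft_force"],s["time_s"])
E
```

```text
pick [ 0.516 -0.012  0.08 ] [-0.05 -0.48  2.22 -0.04  0.97 -1.47]
hi [ 0.516 -0.012  0.2  ] [-0.05 -0.55  2.06 -0.04  1.19 -1.48]
ring [ 0.56  -0.184  0.102] [-0.19 -0.19  1.97 -0.38  1.12 -0.54]
ringhi [ 0.56  -0.184  0.194] [-0.19 -0.25  1.86 -0.36  1.27 -0.6 ]
mid [ 0.565 -0.183  0.102] [-0.14 -0.04  1.83 -0.45  1.33 -0.01]
end [ 0.571 -0.185  0.102] [-0.16  0.14  1.64 -0.39  1.57  0.51]
False [ 0.51638466 -0.01254531  0.08119086] [-0.59362733 -0.50612927  0.12435164] 5.5167
0.010936109759407509 59.999865889549255 [-0.17661981  0.63205785  0.58114122] 6.35
```

```bash
python3 - <<'E'
from h import *
arm.movel(pose(SP+[0,0,.11],SB)[0],.12)
p,q=pose([*RC,.155],RB);
arm.goto(*pose([*RC,.175],RB))
s=arm.sense();print(s["gripper_width"],s["ft_force"],s["torque"],s["time_s"])
snap("wrist","w2");snap("top","t2")
im=np.zeros((420,800,3),np.uint8);a=cv2.imread("pics/w2.png");b=cv2.imread("pics/t2.png")
im[:]=np.hstack([a[:,60:500],cv2.resize(b[135:240,245:335],(360,420),interpolation=cv2.INTER_CUBIC)])
cv2.imwrite("pics/c2.png",im)
E
```

```text
0.011227532099120753 [ 0.24233521  0.18155766 -2.71182575] [ 0.31821502  0.22993637 -0.04994609] 8.275
```

View pics/c2.png

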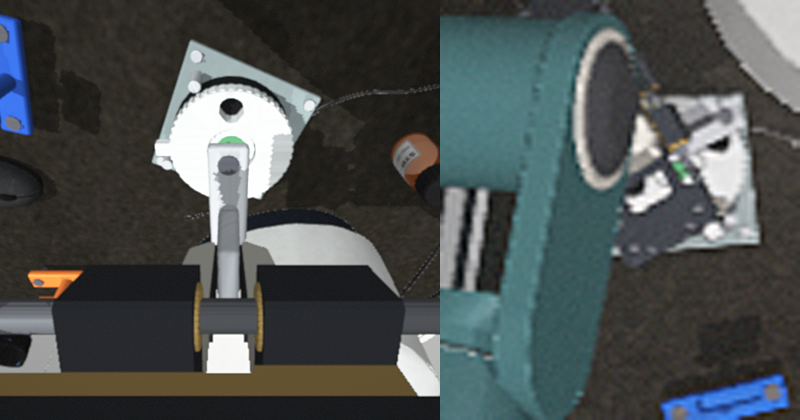

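```bash
python3 - <<'E'
from h import *
w=dict(np.load("w2.npz"))
s=arm.sense();p,q=pose([*RC,.175],RB);print("track err",np.array(s["ee_pos"])-p)
u=-np.array([np.cos(RB),np.sin(RB)])  # toward tool +x?
xh=Rn.from_quat(down(RB+np.pi/2)).as_matrix()[:2,0]
z=.175-.044
r=ray(w,288,165,z);e=ray(w,288,146,z)
n=np.array([-xh[1],xh[0]])
for k,v,zz in(("rivet",r,z),("end",e,z)):
    d=v[:2]-RC;print(k,v.round(4),"along",d@xh,"perp",d@n)
h=ray(w,291,106,.044);d=h[:2]-RC;print("hole",h.round(4),"along",d@xh,"perp",d@n)
g=ray(w,292.5,143,.044);print("green-ish",g.round(4))
h=cv2.cvtColor(w["pixels"],cv2.COLOR_RGB2HSV);m=cv2.inRange(h,(45,60,60),(85,255,255));xs=np.argwhere(m);xs=xs[(abs(xs[:,1]-292)<30)&(abs(xs[:,0]-143)<30)];print("green box",xs.min(0),xs.max(0))
for t in(RC+.038*xh,RC-.038*xh): print("exp hole px",proj(w,[*t,.044]))
# dark hole centroid
gm=cv2.cvtColor(w["pixels"],cv2.COLOR_RGB2GRAY);y,x=np.nonzero(gm[90:122,272:310]<90);print("dark",x.mean()+272,y.mean()+90,len(x),x.min()+272,x.max()+272,y.min()+90,y.max()+90)
E
```

```text
track err [-0.00019263  0.00067501  0.000112  ]
rivet [ 0.5468 -0.1593  0.131 ] along 0.039165088764989586 perp 0.00016714930978428645
end [ 0.5409 -0.1478  0.131 ] along 0.05208672235765663 perp 0.00019977596643994705
hole [ 0.5482 -0.1569  0.044 ] along 0.040616544367542105 perp -0.0021850908029501185
green-ish [ 0.5649 -0.1856  0.044 ]
green box [136 279] [142 303]
exp hole px [288.2757046  109.12415437]
exp hole px [288.03292923 185.88468992]
dark 290.7471264367816 106.20306513409962 261 281 301 99 114
```

The wrist view shows the near hole at (291,106) and the bar rivet at (288,165), so I'll apply a correction of about 2 mm and lower the spanner.

```bash
cat >> h.py <<'E'
_xh=Rn.from_quat(down(RB+np.pi/2)).as_matrix()[:2,0];_n=np.array([-_xh[1],_xh[0]])
RC=RC+.0013*_xh-.002*_n
E
python3 - <<'E'
from h import *
p,q=pose([*RC,.12],RB);arm.movel(p,.12)
f0=np.array(arm.sense()["ft_force"])
p,q=pose([*RC,.0965],RB);hit=arm.movel(p,.03,guard=8)
s=arm.sense();print(hit,"underside z",.0425+s["ee_pos"][2]-p[2],"xy err",np.array(s["ee_pos"])[:2]-p[:2],np.array(s["ft_force"])-f0,s["torque"],s["time_s"])
snap("wrist","w3")
E
```

```text
True underside z 0.04392161967314756 xy err [-1.93020505e-06  1.99157681e-05] [-1.63243805 -0.1538073   6.48024857] [-0.0059031  -0.03618939 -0.0016195 ] 9.6833
```

View pics/w3.png

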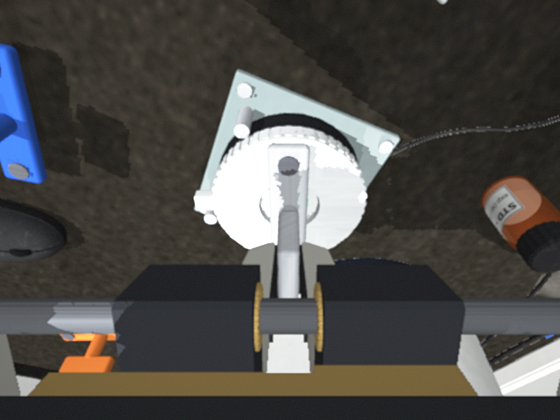

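Seated: the crossbar is on the ring at z = 0.0439, and the tab (205,203) is still next to the open pin (209,217). Next I turn it clockwise.

```bash
python3 - <<'E'
from h import *
arm.pause(.4)
for a in np.arange(.1,.951,.085):
    p,q=pose([*RC,.0975],RB-a);hit=arm.movel(p,.04,rot=q,guard=15)
    s=arm.sense();print(round(a,3),hit,np.round(s["ft_force"],1),np.round(s["torque"],2),round(s["time_s"],1))
    if hit or abs(s["torque"][2])>.6: break
snap("wrist","w4")
E
```

```text
0.1 False [0.9 0.3 4.9] [-0.29 -0.08 -0.1 ] 10.4
0.185 False [ 1.  -0.1  5.3] [-0.27 -0.17  0.03] 10.6
0.27 False [1.3 1.3 6.2] [-0.22 -0.23  0.08] 10.9
0.355 False [1.5 2.3 8.6] [-0.12 -0.25  0.18] 11.1
0.44 False [2.2 3.1 8.4] [-0.02 -0.4   0.18] 11.4
0.525 False [3.  2.9 8.2] [ 0.04 -0.39  0.22] 11.6
0.61 False [3.  3.4 9. ] [ 0.05 -0.48  0.22] 11.9
0.695 False [4.3 3.7 8.6] [-0.01 -0.5   0.27] 12.1
0.78 False [4.2 3.2 8.5] [-0.01 -0.51  0.27] 12.4
0.865 False [5.1 3.6 8.2] [-0.05 -0.55  0.29] 12.6
0.95 False [5.6 2.3 8.7] [-0.15 -0.66  0.33] 12.9
```

View pics/w4.png

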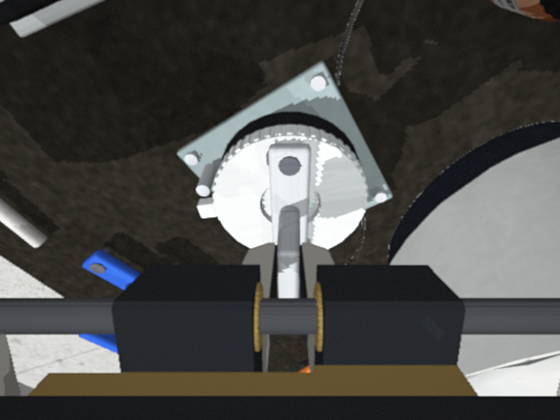

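The tab (207,208) is just short of the closed pin (203,187). I'll continue in small steps until the torque shows the stop.

```bash
python3 - <<'E'
from h import *
t0=arm.sense()["torque"][2]
for a in np.arange(.98,1.2,.03):
    p,q=pose([*RC,.0975],RB-a);hit=arm.movel(p,.03,rot=q,guard=12)
    s=arm.sense();print(round(a,3),hit,np.round(s["ft_force"],1),np.round(s["torque"],2),round(s["time_s"],1))
    if hit or abs(s["torque"][2]-t0)>.3: break
c=snap("wrist","w5")
cv2.imwrite("pics/w5c.png",cv2.resize(c["pixels"][50:260,160:400],None,fx=2.5,fy=2.5,interpolation=cv2.INTER_CUBIC)[...,::-1])
E
```

```text
0.98 False [5.4 1.9 7.7] [-0.15 -0.7   0.36] 13.2
1.01 False [4.8 1.5 8.2] [-0.11 -0.7   0.36] 13.4
1.04 False [5.5 2.1 8.6] [-0.14 -0.76  0.37] 13.7
1.07 False [4.4 1.4 8.6] [-0.29 -0.61  0.57] 13.9
```

View pics/w5c.png

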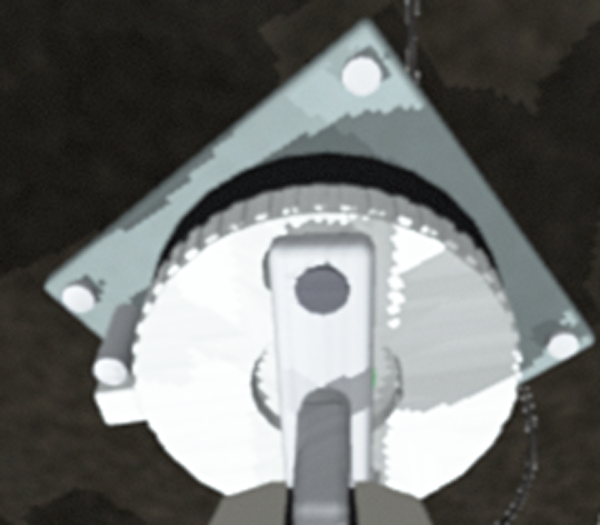

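The crop shows the tab (120,405) against the closed pin (112,370) with the prongs in. I'll relax the turn slightly, release, retreat and check.

```bash
python3 - <<'E'
from h import *
arm.pause(.3)
p,q=pose([*RC,.098],RB-.99);arm.movel(p,.04,rot=q)
s=arm.sense();print(np.round(s["ft_force"],1),np.round(s["torque"],2))
arm.move_gripper(.04);arm.pause(.2)
s=arm.sense();print(s["gripper_width"],np.round(s["ft_force"],1))
Rm=Rn.from_quat(q).as_matrix();d=-Rm[:,2]
hit=arm.movel(p+d*.11,.08,guard=8);s=arm.sense();print(hit,np.round(s["ft_force"],1),s["time_s"])
c=snap("wrist","w6")
E
```

```text
[3.3 1.3 2.9] [ 0.01 -0.41  0.19]
0.04011945665422997 [-0.3  0.2 -0.1]
False [ 0.3 -0.3  0. ] 16.9417
```

View pics/w6.png

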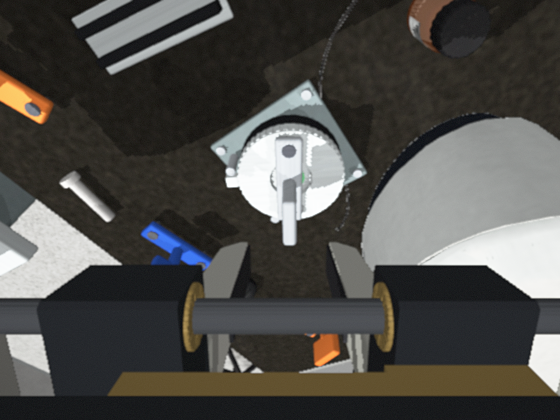

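The spanner stands in the ring at (290,180). The tab is at the closed pin (232,180), and the gripper is clear.

```bash
python3 -c "
from workcell import arm
arm.pause(.3);print(arm.sign_off())"
```

```text
the job is handed in; nothing more can be done
None
```

I turned the lock ring to its closed stop, left the spanner standing in it with both prongs in and the gripper clear, and handed the job in at about 17 s; no verdict came back.

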